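Sort measured samples at the X-ray spectrometer bench

TASK

Clear the measured samples from the bench: put the two metal pieces (brass nut and copper block) in the blue tray, the two plastic pieces (green terminal block and orange cap) in the yellow tray, and the white sample cup with the blue lid in the middle of the small round white stand. Every piece must stand flat on the floor of its tray or on the stand, the same way up as it is now, with nothing stacked or resting on a rim. Leave the amber jar with the red cap standing where it is, and let go of everything.

Things in the scene. Friction and masses are not known exactly. Their poses are not given: they have to be found in the camera images.
- brass_nut_center (a point): tall brass-coloured hexagonal nut with a dark bore on top, standing upright on the bench, 32 mm across flats (37 across corners), 32 mm tall, about 140 g. Point: its centre, 16 mm above its foot; z up; two flats face along its +y and -y.
- copper_block_center (a point): copper-coloured rectangular block with two dark holes in its top, 40 (its x) x 26 (its y) x 30 mm tall, about 220 g. Point: its centre, 15 mm above its foot; z up. Starts on the bench.
- green_terminal_center (a point): green plastic terminal block with three dark holes in its top, 40 (its x) x 26 (its y) x 32 mm tall, about 30 g. Point: its centre, 16 mm above its foot; z up. Starts on the bench.
- orange_cap_center (a point): round orange plastic cap, diameter 36 mm, 30 mm tall, its straight side 26 mm high with a bevelled top edge above, about 30 g. Point: its centre, 15 mm above its foot; z up. Starts on the bench.
- sample_cup_center (a point): round closed white sample cup with a blue lid that has a white middle, diameter 36 mm, 34 mm tall, about 50 g. Point: its centre, 17 mm above its foot; z up. Starts on the bench.
- blue_tray: open rectangular blue plastic tray, fixed to the bench, outside 108 (its x) x 160 (its y) x 12 mm high, walls and floor 4 mm thick (inside 100 x 152 mm). Origin: centre of its underside, on the bench; z up, long side along its y. The metal pieces belong in it, both side by side.
- yellow_tray: open rectangular yellow plastic tray, fixed to the bench, outside 108 (its x) x 160 (its y) x 12 mm high, walls and floor 4 mm thick (inside 100 x 152 mm). Origin: centre of its underside, on the bench; z up, long side along its y. The plastic pieces belong in it, both side by side.
- cup_stand: round white stand, a solid disc of diameter 68 mm and 12 mm high with a thin grey ring on its flat top, fixed to the bench. Origin: centre of its underside, on the bench; z up. The sample cup belongs in the middle of its top.
- amber_jar_center (a point): bystander: small amber-brown glass jar with a red cap and a white paper label, diameter 36 mm, 55 mm tall, standing loose among the pieces; not to be moved. Point: its centre, 27.5 mm above the bench.

How it is judged:
By the outcome, as a careful person would: the job done as asked, in the order asked, and still so for the second after the job is handed in, with the robot touching nothing.
It also fails if it takes over 112 s, if anything falls off the work surface, if the arm or the gripper's body presses on something with over 40 N, if the wrist force passes 120 N, or if a joint passes its speed limit or range.

ROBOT

A 6-joint arm with a two-finger parallel gripper is mounted at the origin on the work surface. World frame = base frame: x ahead of the robot, y to its left, z up, the work surface at z = 0. Lengths are in m, angles in rad, forces in N, time in s.
With the tool pointing down it reaches from about 0.35 to 0.925 m from the base axis. Payload 6.4 kg.
Tool frame: the origin (TCP) lies midway between the tips of the shut fingers; the grasp point (between the pads) lies 19 mm behind it (manip.hold_point_z is the distance from the TCP to the grasp point, in m); z points along the fingers, y is the line along which they close (so a half turn about z gives the same grasp; the last joint's range is limited). The gripper opens to 94 mm and grips with 3 to 60 N. Pads are 16 mm wide; open, the fingers measure 119 mm over their backs; the gripper's body (75 mm by 177 mm) begins 78 mm behind the grasp point.
Start: joints at [1.1, 0.245, 1.558, -0, 1.339, -0.174], TCP at [0.19, 0.622, 0.205] pointing down, gripper open.
Joint ranges: [-3.13, 3.13], [-1.02, 2.26], [0.13, 2.54], [-0.95, 4.09], [0.21, 2.88], [-2.74, 2.74]. Speed limits (rad/s): [2.57, 2.57, 3.14, 3.14, 3.14, 3.14].

INTERFACE

Orientations are given as a unit quaternion [w, x, y, z].
In Python, from rig import manip, viewer, ticket gives the robot as it stands.
- The arm moves only by the tool drive_tool, never from a script. Its argument "moves" is a list of rows, each a list of 7 numbers: the shift along the tool's x, y, z in cm, then the turn, a rotation vector about the tool's x, y, z in rad, then the opening in per cent of the stroke, from 0 (shut) to 100 (fully open). A call has 1 to 12 rows; each row is the pose to reach, as a shift and turn from the pose commanded when the call began, along the tool's axes at that moment; what a row does not reach only later rows make up. A row lasts 1/12 s, in which the tool goes at most 41.7 mm and 7.16 degrees, less where a joint would pass 70% of its speed; a pose out of reach is approached as far as the arm can. A call with a gripper value outside its range is refused whole. The fingers move at their own pace and stop on an object; the grip force is fixed at half the most. Time passes only in rows, so rows that repeat a pose let the fingers close. It gives the time, the measured TCP pose, the force, the opening and the grip force at its end, in the units of the state.
- manip.read_state(): the state, without advancing time (a new reading comes with each control period).
- viewer.capture(name): name is "side" or "top"; returns a dict with "pixels" (400x640x3 uint8, red, green, blue), "camera_matrix" (3x3 intrinsics, pixels), "R" (3x3) and "t" (3): a world point X has camera coordinates R X + t. Camera axes: x right, y down, z forward; pixel columns grow to the right and rows downward; lengths in m; the calibration is good to about 2 mm. A picture is of the moment at which its call begins. There is no depth.
- ticket.sign_off(): hands the job in; it is judged then, once.
Trained networks look in the newest picture that a camera, given by its name, has taken for a name from the list of things; names that differ only in an ending like _2 or _b are one class to them, and where a whole thing is asked for, a point or a joint stands for the part that bears it (a point fixed in the world has none). Each returns a list of dicts, best first, with "confidence" (0 to 1); they miss things now and then, are a little off and sometimes report something else, mostly with a low value. They report only what shows in the picture. A call takes as long as a camera call.
- viewer.masks_of(thing, camera): "region" (400x640 bool, what is visible of it) and "box" ([left, top, right, bottom] in pixels, round what is visible of it).
The state is a dict: "clock": time; "q": joint angles; "qd": joint speeds; "joint_torque": joint torques, N m; "tool_pos": TCP position; "ee_rot": TCP orientation; "contact_force": force on the tool from outside, world axes, zero at the start; "torque": the same for the moment, N m; "width": finger opening in m; "gripper_force": force on a finger pad.
Only numpy, scipy, OpenCV 4.12 (cv2) and the standard library are available. Lean on these libraries where they do the work, as an engineer would, in place of code of your own. Each camera call takes 0.05 s, during which the arm holds its last target. There are 200 camera calls.

## Working session

There is one attempt and no reset: what is moved stays moved. The work goes in short steps, Python scripts to look and compute and a tool call to move; the robot and the scene stay as the last step left them, time stands still between calls to the robot, and variables do not carry over. Pictures are saved under pics/ and viewed, at most 14 in all, crops included, and the job is handed in when it is done.

Besides the shell and the picture viewer there is one more tool, called after "Request:" as name([rows], argument=value, ...), one row to a line, values as JSON. drive_tool: Moves the arm, as the interface text tells. Its arguments: {"type":"object","properties":{"moves":{"type":"array"}},"required":["moves"]}

```bash
mkdir -p pics; ls; cat > h.py <<'E'
import numpy as np, cv2
from rig import manip, viewer, ticket
def shot(cam,name=None):
    c=viewer.capture(cam)
    if name: cv2.imwrite(f'pics/{name}.png',cv2.cvtColor(c['pixels'],cv2.COLOR_RGB2BGR))
    return c
def ray(c,uv):
    K,R,t=map(np.array,(c['camera_matrix'],c['R'],c['t']))
    d=R.T@np.linalg.inv(K)@np.array([uv[0],uv[1],1.]); return -R.T@t,d
def at_z(c,uv,z):
    o,d=ray(c,uv); return o+d*(z-o[2])/d[2]
def proj(c,X):
    p=(np.array(c['R'])@np.array(X).T).T+np.array(c['t']); p=p@np.array(c['camera_matrix']).T
    return p[...,:2]/p[...,2:]
E
python3 - <<'E'
from h import *
for cam in('top','side'):
    c=shot(cam,cam+'0'); print(cam,ray(c,(320,200)))
    for n in 'brass_nut_center copper_block_center green_terminal_center orange_cap_center sample_cup_center blue_tray yellow_tray cup_stand amber_jar_center'.split():
        for m in viewer.masks_of(n,cam)[:2]:
            r=np.argwhere(m['region']).mean(0)[::-1]
            print(n,round(m['confidence'],2),m['box'],r.round(1),at_z(c,r,.03).round(3))
print(manip.read_state())
E
```

```text
pics
top (array([ 0.36940396, -0.01247993,  1.06395148]), array([ 0.16947496, -0.0162288 , -0.98547141]))
brass_nut_center 0.48 [367.4, 233.7, 379.5, 247.7] [370.9 239.2] [ 0.447 -0.151  0.03 ]
copper_block_center 0.69 [295.1, 232.5, 311.8, 250.5] [302.8 242. ] [0.445 0.015 0.03 ]
green_terminal_center 0.62 [245.9, 238.9, 260.4, 253.1] [254.2 247. ] [0.436 0.133 0.03 ]
green_terminal_center 0.52 [300.8, 203.8, 315.7, 221.0] [309.4 210.6] [ 0.521 -0.003  0.03 ]
orange_cap_center 0.55 [247.2, 238.5, 263.3, 253.7] [253.8 246.9] [0.436 0.134 0.03 ]
sample_cup_center 0.76 [255.1, 201.0, 266.3, 214.8] [260.6 209.7] [0.527 0.117 0.03 ]
blue_tray 0.6 [272.6, 143.8, 339.0, 192.1] [304.5 166.4] [0.634 0.007 0.03 ]
yellow_tray 0.6 [134.1, 222.7, 200.6, 268.9] [166.9 246.8] [0.441 0.345 0.03 ]
yellow_tray 0.22 [361.4, 193.7, 379.0, 215.9] [370.7 204.9] [ 0.532 -0.154  0.03 ]
cup_stand 0.63 [432.7, 224.0, 457.4, 251.4] [447.1 237. ] [ 0.448 -0.336  0.03 ]
amber_jar_center 0.79 [362.0, 194.8, 378.1, 215.9] [370.4 205.6] [ 0.53  -0.153  0.03 ]
amber_jar_center 0.71 [134.9, 223.0, 199.7, 271.6] [166
[... 1072 characters left out ...]
7  0.03 ]
{'clock': 1.0, 'q': array([ 1.09985705e+00,  2.45126225e-01,  1.55780118e+00, -3.12096178e-05,
        1.33870401e+00, -1.74089608e-01]), 'qd': array([ 0.00010305,  0.00088995,  0.0009649 , -0.00336557, -0.00205219,
        0.00073975]), 'joint_torque': array([ 5.42055113e-04, -4.15860915e+01, -3.14871991e+01,  6.85850973e-02,
        2.89929699e-02,  6.93926495e-06]), 'tool_pos': array([0.1901297 , 0.62157711, 0.20543783]), 'ee_rot': array([ 8.26096216e-06,  1.47876917e-01,  9.89005772e-01, -2.31936834e-05]), 'contact_force': array([ 0.25372038, -0.39414774,  0.73262712]), 'torque': array([ 0.00336412, -0.01932563,  0.01718422]), 'gripper_force': 0.0, 'width': 0.09346142265043722}
```

```bash
python3 - <<'E'
import cv2
a=cv2.imread('pics/top0.png');b=cv2.imread('pics/side0.png')
cv2.imwrite('pics/c1.png',cv2.resize(a[130:280,230:400],(680,600),interpolation=cv2.INTER_CUBIC))
cv2.imwrite('pics/c2.png',cv2.resize(b[180:300,235:395],(800,600),interpolation=cv2.INTER_CUBIC))
E
```

```text
(no output)
```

View pics/c1.png

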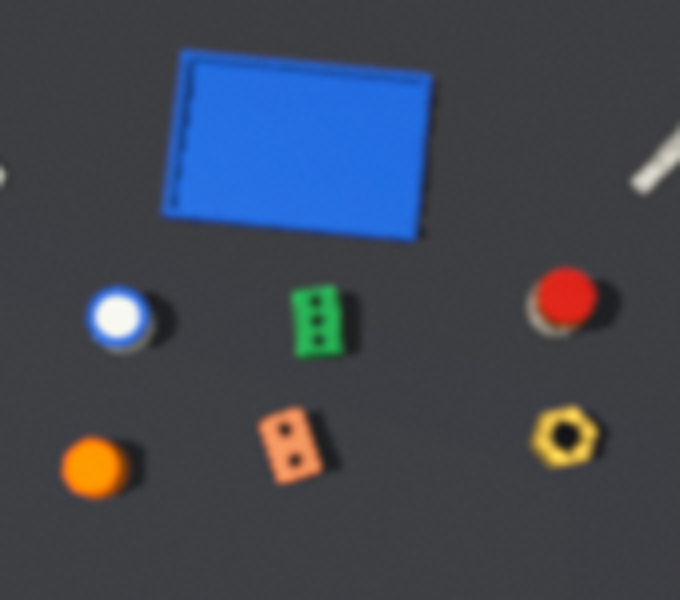

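View pics/c2.png

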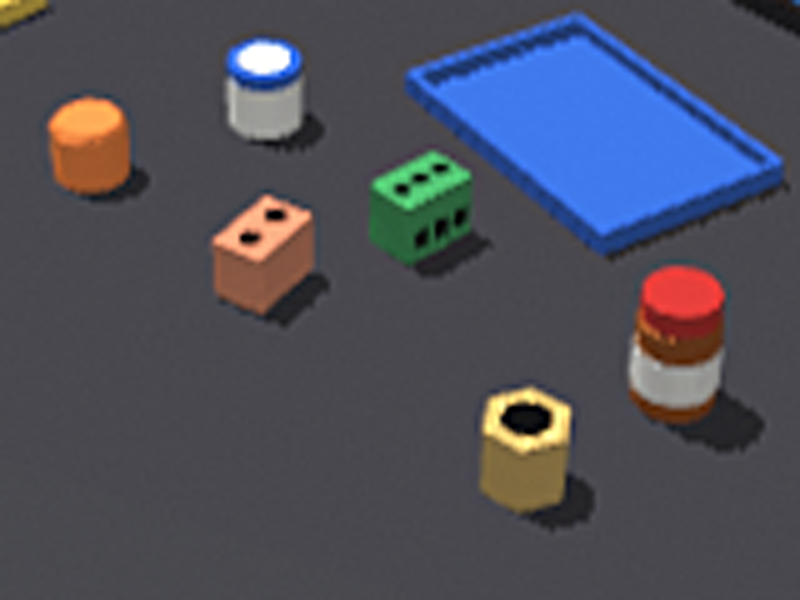

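View pics/top0.png

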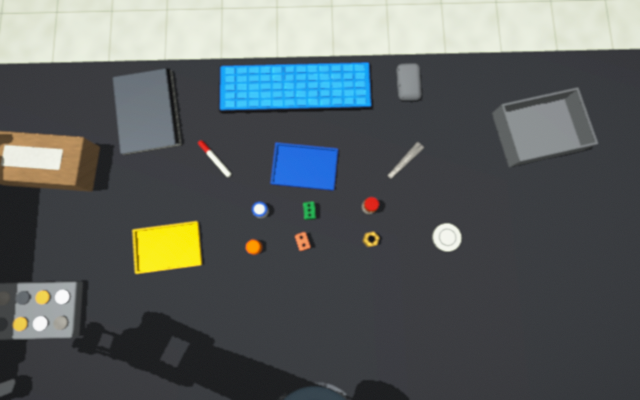

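```bash
cat > fit.py <<'E'
from h import *
from scipy.optimize import minimize
a6=np.arange(6)*np.pi/3; a24=np.arange(32)*np.pi/16
def prism(p,z0,z1): return np.array([[*q,z] for z in (z0,z1) for q in p])
def box(a,b,h): return prism([(a/2,b/2),(a/2,-b/2),(-a/2,-b/2),(-a/2,b/2)],0,h)
def cyl(r,h): return prism(np.c_[r*np.cos(a24),r*np.sin(a24)],0,h)
hexa=prism(np.c_[.03695/2*np.cos(a6),.03695/2*np.sin(a6)],0,.032)
cap=np.r_[cyl(.018,.026),cyl(.015,.030)]
M=dict(nut=(hexa,(.44,-.155),60),copper=(box(.04,.026,.03),(.44,.012),180),green=(box(.04,.026,.032),(.516,-.01),180),
 cap=(cap,(.43,.125),0),cup=(cyl(.018,.034),(.522,.11),0),stand=(cyl(.034,.012),(.445,-.34),0),
 blue=(box(.108,.16,.012),(.63,0),180),yellow=(box(.108,.16,.012),(.44,.34),180),jar=(cyl(.018,.055),(.53,-.155),0))
S=8
def place(P,v):
    c,s=np.cos(v[3]),np.sin(v[3]); return P@np.array([[c,s,0],[-s,c,0],[0,0,1]])+v[:3]
def fg(c):
    hsv=cv2.cvtColor(c['pixels'],cv2.COLOR_RGB2HSV).astype(int)
    return (((hsv[...,1]>90)&(hsv[...,2]>60))|(hsv[...,2]>115))
def fit(name,cams,guess=None,yaw0=None,z0=0.):
    P,g,sym=M[name]; g=guess if guess is not None else g
    D=[]
    for c in cams:
        uv=proj(c,place(P,[*g,z0,0])); ctr=uv.mean(0); r=int(np.abs(uv-ctr).max()+10)
        x0,y0=int(max(0,ctr[0]-r)),int(max(0,ctr[1]-r)); m=fg(c)[y0:y0+2*r,x0:x0+2*r].astype(np.uint8)
        n,l,st,ce=cv2.connectedComponentsWithStats(m)
        lab=min((i for i in range(1,n) if st[i,4]>40),key=lambda i:np.hypot(*(ce[i]+[x0,y0]-ctr)))
        m=(l==lab).astype(np.uint8); cs,_=cv2.findContours(m,cv2.RETR_EXTERNAL,cv2.CHAIN_APPROX_NONE)
        m=cv2.drawContours(m*0,cs,-1,1,-1)
        D.append((c,x0,y0,cv2.GaussianBlur(m.astype(np.float32),(0,0),.7)))
    def cost(v,full=False):
        v=np.array(v); e=0
        if len(v)==3: v=np.r_[v,0]
        for c,x0,y0,m in D:
            uv=proj(c,place(P,v)); h=cv2.convexHull(((uv-[x0,y0]+.5)*S*16-8).round().astype(np.int32))
            im=np.zeros((m.shape[0]*S,m.shape[1]*S),np.uint8); cv2.fillConvexPoly(im,h,1,shift=4)
            im=cv2.resize(im.astype(np.float32),m.shape[::-1],interpolation=cv2.INTER_AREA)
            e+=np.abs(cv2.GaussianBlur(im,(0,0),.7)-m).sum()/m.sum()
        return e/len(D)
    best=None
    yaws=[None] if not sym else (np.radians(np.arange(0,sym,12)) if yaw0 is None else [yaw0])
    for y in yaws:
        x=np.r_[g,z0,[] if y is None else y]
        sx=np.vstack([x]+[x+d for d in np.diag([.008,.008,.006]+([] if y is None else [.15]))])
        r=minimize(cost,x,method='Nelder-Mead',options=dict(initial_simplex=sx,xatol=1e-4,fatol=1e-5,maxiter=200))
        if best is None or r.fun<best.fun: best=r
    return best.x,best.fun
E
python3 - <<'E'
from fit import *
cs=[shot('top'),shot('side')]
for n in M:
    x,f=fit(n,cs); t,_=fit(n,cs[:1],x[:2],x[3] if len(x)>3 else None); 
    print(n,x[:3].round(4),np.degrees(x[3:]).round(1),round(f,3),'top:',t.round(3))
E
```

```text
nut [ 4.484e-01 -1.507e-01 -1.000e-04] [41.2] 0.122 top: [ 0.442 -0.139  0.101  0.71 ]
copper [ 0.448   0.0171 -0.0007] [197.5] 0.125 top: [0.442 0.015 0.085 3.476]
green [ 5.244e-01 -4.000e-04 -1.700e-03] [3.6] 0.132 top: [ 0.523 -0.002  0.004 -0.025]
cap [ 4.368e-01  1.367e-01 -3.000e-04] [] 0.124 top: [0.431 0.123 0.099]
cup [ 0.5302  0.1244 -0.0027] [] 0.101 top: [0.523 0.116 0.051]
stand [ 4.492e-01 -3.419e-01  1.000e-04] [] 0.05 top: [ 0.447 -0.33   0.041]
blue [6.391e-01 7.300e-03 6.000e-04] [-7.1] 0.055 top: [ 0.63   0.008  0.043 -0.123]
yellow [0.4409 0.3508 0.0016] [186.2] 0.057 top: [0.44  0.339 0.042 3.249]
jar [ 0.532  -0.1524 -0.0013] [] 0.085 top: [ 0.532 -0.152  0.004]
```

```bash
cat > go.py <<'E'
import sys,numpy as np
from scipy.spatial.transform import Rotation as Ro
from rig import manip
s=manip.read_state(); q=s['ee_rot']; R=Ro.from_quat([q[1],q[2],q[3],q[0]]); p=s['tool_pos']
yt=R.as_matrix()[:,1]; print('t',round(s['clock'],1),'tcp',p.round(4),'yaw',round(np.degrees(np.arctan2(yt[1],yt[0])),1),'w',round(s['width'],4),'F',s['contact_force'].round(1),'q6',s['q'][[0,5]].round(2))
for a in sys.argv[1:]:   # x,y,z,yaw of tool y; all from the current pose
    x,y,z,w=map(float,a.split(',')); w=np.radians(w)
    c0=np.degrees(np.arctan2(yt[1],yt[0]))
    Y=np.array([np.cos(w),np.sin(w),0]); Z=np.array([0,0,-1.]); T=Ro.from_matrix(np.c_[np.cross(Y,Z),Y,Z])
    print(a,(R.inv().apply(np.array([x,y,z])-p)*100).round(2),(R.inv()*T).as_rotvec().round(4))
E
python3 go.py .45,.2,.15,71.2 .448,-.151,.12,71.2
```

```text
t 1.1 tcp [0.1901 0.6216 0.2055] yaw 73.0 w 0.0943 F [-0.1 -0.   0.6] q6 [ 1.1  -0.17]
.45,.2,.15,71.2 [-37.18 -32.72   5.54] [0.     0.     0.0313]
.448,-.151,.12,71.2 [-47.26 -66.34   8.54] [0.     0.     0.0313]
```

Request:
drive_tool([
  [-37.2, -32.7, 5.5, 0, 0, 0.03, 100],
  [-37.2, -32.7, 5.5, 0, 0, 0.03, 100],
  [-37.2, -32.7, 5.5, 0, 0, 0.03, 100],
  [-37.2, -32.7, 5.5, 0, 0, 0.03, 100],
  [-37.2, -32.7, 5.5, 0, 0, 0.03, 100],
  [-37.2, -32.7, 5.5, 0, 0, 0.03, 100],
  [-37.2, -32.7, 5.5, 0, 0, 0.03, 100],
  [-37.2, -32.7, 5.5, 0, 0, 0.03, 100],
  [-37.2, -32.7, 5.5, 0, 0, 0.03, 100],
  [-37.2, -32.7, 5.5, 0, 0, 0.03, 100],
  [-37.2, -32.7, 5.5, 0, 0, 0.03, 100],
  [-37.2, -32.7, 5.5, 0, 0, 0.03, 100],
])

```text
clock: 2.1
tool_pos: [0.4511, 0.1981, 0.1506]
ee_rot: [0.0, 0.163, 0.987, 0.0]
contact_force: [0.2, 0.1, -0.0]
width: 0.0939
gripper_force: 0.0
```

```bash
python3 go.py .448,-.151,.12,71.2 .448,-.151,.05,71.2
```

```text
t 2.1 tcp [0.4511 0.1981 0.1506] yaw 71.3 w 0.0939 F [ 0.2  0.1 -0. ] q6 [ 0.18 -1.06]
.448,-.151,.12,71.2 [-10.92 -33.16   3.06] [0.0005 0.0009 0.001 ]
.448,-.151,.05,71.2 [-10.92 -33.16  10.06] [0.0005 0.0009 0.001 ]
```

Request:
drive_tool([
  [-10.9, -33.2, 3.0, 0, 0, 0, 100],
  [-10.9, -33.2, 3.0, 0, 0, 0, 100],
  [-10.9, -33.2, 3.0, 0, 0, 0, 100],
  [-10.9, -33.2, 3.0, 0, 0, 0, 100],
  [-10.9, -33.2, 3.0, 0, 0, 0, 100],
  [-10.9, -33.2, 3.0, 0, 0, 0, 100],
  [-10.9, -33.2, 3.0, 0, 0, 0, 100],
  [-10.9, -33.2, 3.0, 0, 0, 0, 100],
  [-10.9, -33.2, 3.0, 0, 0, 0, 100],
  [-10.9, -33.2, 3.0, 0, 0, 0, 100],
  [-10.9, -33.2, 6.0, 0, 0, 0, 100],
  [-10.9, -33.2, 9.0, 0, 0, 0, 100],
])

```text
clock: 3.1
tool_pos: [0.4487, -0.1501, 0.0617]
ee_rot: [0.003, 0.163, 0.987, -0.001]
contact_force: [-0.9, -0.0, -0.6]
width: 0.0941
gripper_force: 0.0
```

```bash
python3 go.py .4484,-.1507,.005,71.2; python3 -c "
from h import *
import cv2
c=shot('side','s1');cv2.imwrite('pics/s1c.png',cv2.resize(c['pixels'][180:330,270:430,::-1],(640,600)))"
```

```text
t 3.1 tcp [ 0.4487 -0.1501  0.0617] yaw 71.2 w 0.0941 F [-0.9 -0.  -0.6] q6 [-0.56 -1.81]
.4484,-.1507,.005,71.2 [ 0.03 -0.06  5.67] [-0.0009  0.0054  0.0008]
```

View pics/s1c.png

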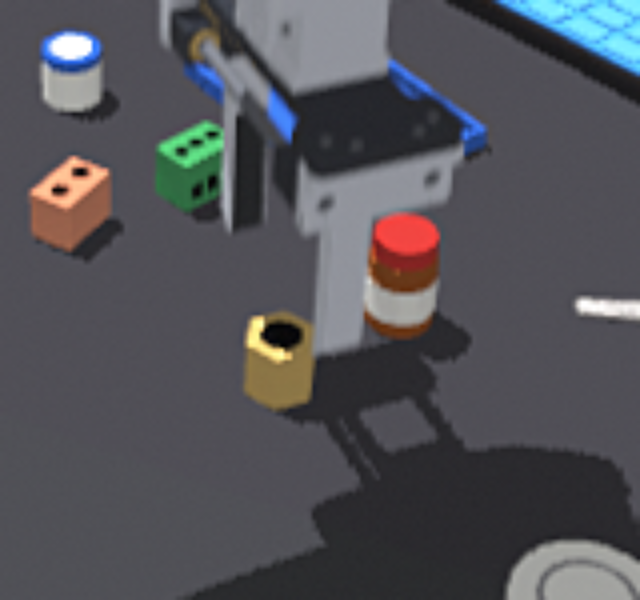

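Request:
drive_tool([
  [0, -0.1, 2.5, 0, 0, 0, 100],
  [0, -0.1, 4.5, 0, 0, 0, 100],
  [0, -0.1, 5.6, 0, 0, 0, 100],
  [0, -0.1, 5.6, 0, 0, 0, 30],
  [0, -0.1, 5.6, 0, 0, 0, 0],
  [0, -0.1, 5.6, 0, 0, 0, 0],
  [0, -0.1, 5.6, 0, 0, 0, 0],
  [0, -0.1, 5.6, 0, 0, 0, 0],
  [0, -0.1, 5.6, 0, 0, 0, 0],
  [0, -0.1, 5.6, 0, 0, 0, 0],
  [0, -0.1, 5.6, 0, 0, 0, 0],
  [0, -0.1, 5.6, 0, 0, 0, 0],
])

```text
clock: 4.15
tool_pos: [0.4466, -0.1504, 0.0046]
ee_rot: [0.0, 0.163, 0.987, -0.0]
contact_force: [0.2, 0.5, -0.1]
width: 0.0376
gripper_force: 0.0
```

```bash
python3 go.py .448,-.151,.1,71.2; python3 -c "
import numpy as np
a=np.radians(-7.1);c=np.array([.6391,.0073]);y=np.array([-np.sin(a),np.cos(a)]);print(c-.038*y,c+.038*y)"
```

```text
t 4.2 tcp [ 0.4466 -0.1504  0.0046] yaw 71.3 w 0.0376 F [ 0.2  0.5 -0.1] q6 [-0.57 -1.81]
.448,-.151,.1,71.2 [-0.16 -0.02 -9.54] [-0.0001  0.0002  0.0013]
[ 0.63440314 -0.03040861] [0.64379686 0.04500861]
```

Fingers are still closing.

Request:
drive_tool([
  [0, 0, 0, 0, 0, 0, 0],
  [0, 0, 0, 0, 0, 0, 0],
  [0, 0, 0, 0, 0, 0, 0],
  [0, 0, 0, 0, 0, 0, 0],
  [0, 0, -2, 0, 0, 0, 0],
  [0, 0, -4, 0, 0, 0, 0],
  [0, 0, -6.5, 0, 0, 0, 0],
  [0, 0, -9.5, 0, 0, 0, 0],
  [0, 0, -9.5, 0, 0, 0, 0],
])

```text
clock: 4.9
tool_pos: [0.4498, -0.1524, 0.1048]
ee_rot: [0.005, 0.163, 0.987, -0.002]
contact_force: [0.6, 0.0, -0.8]
width: 0.0319
gripper_force: 30.0
```

```bash
python3 go.py .6344,-.0304,.10,-7.1
```

```text
t 4.9 tcp [ 0.4498 -0.1524  0.1048] yaw 71.3 w 0.0319 F [ 0.6  0.  -0.8] q6 [-0.57 -1.81]
.6344,-.0304,.10,-7.1 [-13.56  17.47   0.57] [0.0045 0.0101 1.3682]
```

Request:
drive_tool([
  [-1.5, 2, 0, 0, 0, 0.12, 0],
  [-3, 4, 0, 0, 0, 0.24, 0],
  [-4.5, 6, 0, 0, 0, 0.36, 0],
  [-6, 8, 0, 0, 0, 0.48, 0],
  [-7.5, 10, 0, 0, 0, 0.6, 0],
  [-9, 12, 0, 0, 0, 0.72, 0],
  [-10.5, 14, 0, 0, 0, 0.84, 0],
  [-12, 16, 0, 0, 0, 0.96, 0],
  [-13.6, 17.5, 0, 0, 0, 1.08, 0],
  [-13.6, 17.5, 0, 0, 0, 1.2, 0],
  [-13.6, 17.5, 0, 0, 0, 1.32, 0],
  [-13.6, 17.5, 0, 0, 0, 1.37, 0],
])

```text
clock: 5.9
tool_pos: [0.631, -0.0278, 0.0975]
ee_rot: [-0.001, 0.752, 0.66, -0.001]
contact_force: [-0.9, 0.1, -1.3]
width: 0.0316
gripper_force: 30.0
```

Request:
drive_tool([
  [0, 0, 0, 0, 0, 0, 0],
  [0, 0, 0, 0, 0, 0, 0],
])

```text
clock: 6.07
tool_pos: [0.6308, -0.0281, 0.0981]
ee_rot: [-0.001, 0.75, 0.662, -0.001]
contact_force: [-0.3, 0.0, -1.9]
width: 0.0317
gripper_force: 30.0
```

```bash
python3 go.py .6344,-.0304,.0093,-7.1;  python3 -c "
from h import *
import cv2
c=shot('side','s2');cv2.imwrite('pics/s2c.png',cv2.resize(c['pixels'][130:280,270:430,::-1],(640,600)))"
```

```text
t 6.1 tcp [ 0.6308 -0.0281  0.0981] yaw -7.1 w 0.0317 F [-0.3  0.  -1.9] q6 [-0.22 -0.1 ]
.6344,-.0304,.0093,-7.1 [-0.18  0.4   8.88] [-0.0018 -0.0001 -0.0006]
```

View pics/s2c.png

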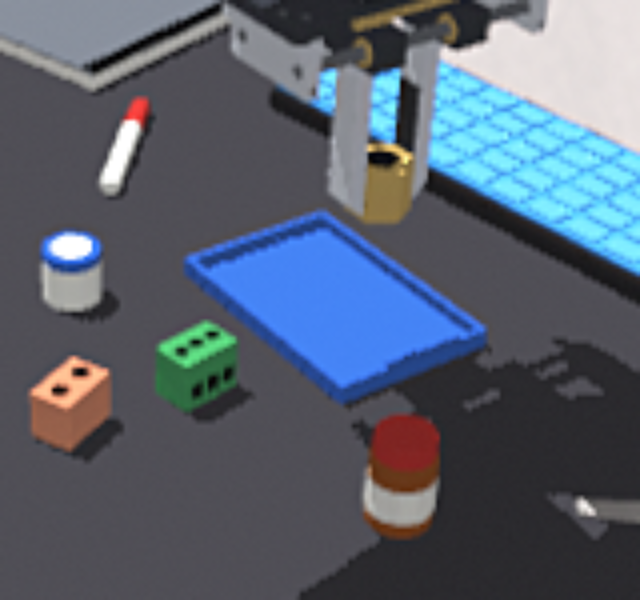

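Request:
drive_tool([
  [-0.1, 0.4, 3, 0, 0, 0, 0],
  [-0.2, 0.4, 5.5, 0, 0, 0, 0],
  [-0.2, 0.4, 7.5, 0, 0, 0, 0],
  [-0.2, 0.4, 8.5, 0, 0, 0, 0],
  [-0.2, 0.4, 8.9, 0, 0, 0, 0],
  [-0.2, 0.4, 8.9, 0, 0, 0, 0],
  [-0.2, 0.4, 8.9, 0, 0, 0, 40],
  [-0.2, 0.4, 8.9, 0, 0, 0, 50],
  [-0.2, 0.4, 8.9, 0, 0, 0, 50],
  [-0.2, 0.4, 8.9, 0, 0, 0, 50],
  [-0.2, 0.4, 8.9, 0, 0, 0, 50],
  [-0.2, 0.4, 8.9, 0, 0, 0, 50],
])

```text
clock: 7.12
tool_pos: [0.6355, -0.0307, 0.0109]
ee_rot: [0.0, 0.75, 0.661, 0.0]
contact_force: [-0.3, -0.1, 0.6]
width: 0.0467
gripper_force: 0.0
```

Request:
drive_tool([
  [0, 0, -3, 0, 0, 0, 50],
  [0, 0, -7, 0, 0, 0, 100],
  [0, 0, -9, 0, 0, 0, 100],
  [0, 0, -9, 0, 0, 0, 100],
])

```text
clock: 7.45
tool_pos: [0.6392, -0.0315, 0.107]
ee_rot: [0.004, 0.75, 0.661, 0.003]
contact_force: [0.6, 0.1, 0.4]
width: 0.0636
gripper_force: 0.0
```

```bash
python3 go.py .448,.0171,.1,107.5 .448,.0171,.1,-72.5
```

```text
t 7.5 tcp [ 0.6392 -0.0315  0.107 ] yaw -7.2 w 0.0636 F [0.6 0.1 0.4] q6 [-0.23 -0.1 ]
.448,.0171,.1,107.5 [  2.42 -19.58   0.48] [ 0.006   0.0116 -2.0021]
.448,.0171,.1,-72.5 [  2.42 -19.58   0.48] [ 0.0103 -0.0053  1.1395]
```

Request:
drive_tool([
  [0.5, -2.5, 0, 0, 0, 0.12, 100],
  [0.8, -5, 0, 0, 0, 0.24, 100],
  [1.2, -7.5, 0, 0, 0, 0.36, 100],
  [1.5, -10, 0, 0, 0, 0.48, 100],
  [1.8, -13, 0, 0, 0, 0.6, 100],
  [2.1, -16, 0, 0, 0, 0.72, 100],
  [2.4, -18.5, 0, 0, 0, 0.84, 100],
  [2.4, -19.4, 0, 0, 0, 0.96, 100],
  [2.4, -19.4, 0, 0, 0, 1.08, 100],
  [2.4, -19.4, 0, 0, 0, 1.14, 100],
  [2.4, -19.4, 0, 0, 0, 1.14, 100],
  [2.4, -19.4, 0, 0, 0, 1.14, 100],
])

```text
clock: 8.45
tool_pos: [0.4453, 0.0176, 0.0999]
ee_rot: [-0.0, 0.988, 0.153, -0.0]
contact_force: [0.6, -0.3, 1.0]
width: 0.0939
gripper_force: 0.0
```

```bash
python3 go.py .448,.0171,.005,-72.5;  python3 -c "
from fit import *
import cv2
cs=[shot('top'),shot('side','s3')];cv2.imwrite('pics/s3c.png',cv2.resize(cs[1]['pixels'][150:270,270:430,::-1],(800,600)))"
```

```text
t 8.4 tcp [0.4453 0.0176 0.0999] yaw -72.4 w 0.0939 F [ 0.6 -0.3  1. ] q6 [-0.22  1.05]
.448,.0171,.005,-72.5 [0.25 0.13 9.49] [-0.0005  0.0009  0.0011]
```

View pics/s3c.png

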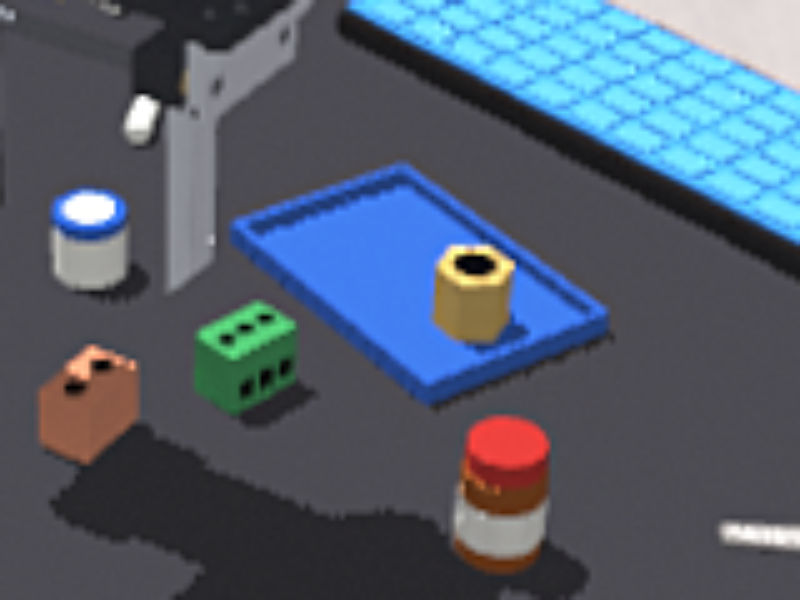

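Request:
drive_tool([
  [0.2, 0.1, 3, 0, 0, 0, 100],
  [0.2, 0.1, 6, 0, 0, 0, 100],
  [0.2, 0.1, 8.5, 0, 0, 0, 100],
  [0.2, 0.1, 9.5, 0, 0, 0, 100],
  [0.2, 0.1, 9.5, 0, 0, 0, 30],
  [0.2, 0.1, 9.5, 0, 0, 0, 0],
  [0.2, 0.1, 9.5, 0, 0, 0, 0],
  [0.2, 0.1, 9.5, 0, 0, 0, 0],
  [0.2, 0.1, 9.5, 0, 0, 0, 0],
  [0.2, 0.1, 9.5, 0, 0, 0, 0],
  [0.2, 0.1, 9.5, 0, 0, 0, 0],
  [0.2, 0.1, 9.5, 0, 0, 0, 0],
])

```text
clock: 9.55
tool_pos: [0.4482, 0.0171, 0.0058]
ee_rot: [0.0, 0.988, 0.152, 0.0]
contact_force: [-0.6, 0.2, 0.3]
width: 0.0441
gripper_force: 0.0
```

Request:
drive_tool([
  [0, 0, 0, 0, 0, 0, 0],
  [0, 0, 0, 0, 0, 0, 0],
  [0, 0, 0, 0, 0, 0, 0],
  [0, 0, 0, 0, 0, 0, 0],
  [0, 0, 0, 0, 0, 0, 0],
  [0, 0, 0, 0, 0, 0, 0],
])

```text
clock: 10.05
tool_pos: [0.4479, 0.0173, 0.0054]
ee_rot: [-0.0, 0.988, 0.152, -0.0]
contact_force: [-0.3, 0.4, 1.6]
width: 0.0259
gripper_force: 30.0
```

```bash
python3 go.py .6438,.045,.1,-7.1
```

```text
t 10.1 tcp [0.4479 0.0173 0.0054] yaw -72.5 w 0.0259 F [-0.3  0.4  1.6] q6 [-0.22  1.05]
.6438,.045,.1,-7.1 [19.52  3.23 -9.46] [-4.0000e-04 -0.0000e+00 -1.1421e+00]
```

Request:
drive_tool([
  [0, 0, -2, 0, 0, 0, 0],
  [0, 0, -5, 0, 0, 0, 0],
  [0, 0, -9.5, 0, 0, -0.1, 0],
  [2.5, 0.4, -9.5, 0, 0, -0.22, 0],
  [5, 0.8, -9.5, 0, 0, -0.34, 0],
  [7.5, 1.2, -9.5, 0, 0, -0.46, 0],
  [10, 1.6, -9.5, 0, 0, -0.58, 0],
  [12.5, 2, -9.5, 0, 0, -0.7, 0],
  [15, 2.5, -9.5, 0, 0, -0.82, 0],
  [17, 2.9, -9.5, 0, 0, -0.94, 0],
  [19, 3.2, -9.5, 0, 0, -1.06, 0],
  [19.5, 3.2, -9.5, 0, 0, -1.14, 0],
])

```text
clock: 11.05
tool_pos: [0.6456, 0.0451, 0.0996]
ee_rot: [0.0, 0.748, 0.663, 0.0]
contact_force: [-0.2, -0.3, -3.2]
width: 0.0254
gripper_force: 30.0
```

Request:
drive_tool([
  [0, 0, 0, 0, 0, 0, 0],
  [0, 0, 0, 0, 0, 0, 0],
])

```text
clock: 11.22
tool_pos: [0.6428, 0.0452, 0.0992]
ee_rot: [-0.001, 0.751, 0.66, -0.001]
contact_force: [-0.3, 0.5, -3.2]
width: 0.0258
gripper_force: 30.0
```

```bash
python3 go.py .6438,.045,.0098,-7.1
```

```text
t 11.2 tcp [0.6428 0.0452 0.0992] yaw -7.3 w 0.0258 F [-0.3  0.5 -3.2] q6 [-0.11  0.02]
.6438,.045,.0098,-7.1 [-0.    0.12  8.94] [-0.0022  0.0003 -0.004 ]
```

Request:
drive_tool([
  [0, 0.1, 3, 0, 0, 0, 0],
  [0, 0.1, 5.5, 0, 0, 0, 0],
  [0, 0.1, 7.5, 0, 0, 0, 0],
  [0, 0.1, 8.5, 0, 0, 0, 0],
  [0, 0.1, 8.9, 0, 0, 0, 0],
  [0, 0.1, 8.9, 0, 0, 0, 0],
  [0, 0.1, 8.9, 0, 0, 0, 35],
  [0, 0.1, 8.9, 0, 0, 0, 45],
  [0, 0.1, 8.9, 0, 0, 0, 45],
  [0, 0.1, 8.9, 0, 0, 0, 45],
  [0, 0.1, 8.9, 0, 0, 0, 45],
  [0, 0.1, 8.9, 0, 0, 0, 45],
])

```text
clock: 12.22
tool_pos: [0.645, 0.045, 0.012]
ee_rot: [0.0, 0.75, 0.661, 0.0]
contact_force: [0.2, 0.2, -0.6]
width: 0.0419
gripper_force: 0.0
```

Request:
drive_tool([
  [0, 0, -3, 0, 0, 0, 45],
  [0, 0, -7, 0, 0, 0, 100],
  [0, 0, -9, 0, 0, 0, 100],
  [0, 0, -9, 0, 0, 0, 100],
])

```text
clock: 12.55
tool_pos: [0.6487, 0.0447, 0.1081]
ee_rot: [0.004, 0.75, 0.661, 0.004]
contact_force: [0.8, -0.6, -0.3]
width: 0.0588
gripper_force: 0.0
```

```bash
python3 go.py .5244,-.0004,.1,-86.4
```

```text
t 12.6 tcp [0.6487 0.0447 0.1081] yaw -7.2 w 0.0588 F [ 0.8 -0.6 -0.3] q6 [-0.11  0.02]
.5244,-.0004,.1,-86.4 [ -6.04 -11.77   0.68] [ 0.009  -0.0079  1.382 ]
```

Request:
drive_tool([
  [-0.5, -1, 0, 0, 0, 0.12, 100],
  [-1, -2, 0, 0, 0, 0.24, 100],
  [-1.5, -3, 0, 0, 0, 0.36, 100],
  [-2, -4, 0, 0, 0, 0.48, 100],
  [-2.5, -5, 0, 0, 0, 0.6, 100],
  [-3, -6, 0, 0, 0, 0.72, 100],
  [-3.5, -7, 0, 0, 0, 0.84, 100],
  [-4, -8, 0, 0, 0, 0.96, 100],
  [-4.5, -9, 0, 0, 0, 1.08, 100],
  [-5, -10, 0, 0, 0, 1.2, 100],
  [-5.5, -11, 0, 0, 0, 1.32, 100],
  [-6, -11.4, 0, 0, 0, 1.38, 100],
])

```text
clock: 13.55
tool_pos: [0.5221, 0.0, 0.1002]
ee_rot: [-0.0, 1.0, 0.03, -0.001]
contact_force: [0.1, -0.3, 0.6]
width: 0.094
gripper_force: 0.0
```

Request:
drive_tool([
  [0, 0, 0, 0, 0, 0, 100],
  [0, 0, 0, 0, 0, 0, 100],
])

```text
clock: 13.72
tool_pos: [0.5235, -0.0001, 0.1008]
ee_rot: [-0.0, 0.999, 0.033, -0.0]
contact_force: [-0.3, 0.4, 0.5]
width: 0.0937
gripper_force: 0.0
```

```bash
python3 go.py .5244,-.0004,.005,-86.4
```

```text
t 13.7 tcp [ 5.235e-01 -1.000e-04  1.008e-01] yaw -86.2 w 0.0937 F [-0.3  0.4  0.5] q6 [-0.22  1.29]
.5244,-.0004,.005,-86.4 [0.09 0.03 9.58] [-0.0003  0.0009  0.0032]
```

Request:
drive_tool([
  [0.1, 0, 3, 0, 0, 0, 100],
  [0.1, 0, 6, 0, 0, 0, 100],
  [0.1, 0, 8.5, 0, 0, 0, 100],
  [0.1, 0, 9.6, 0, 0, 0, 100],
  [0.1, 0, 9.6, 0, 0, 0, 30],
  [0.1, 0, 9.6, 0, 0, 0, 0],
  [0.1, 0, 9.6, 0, 0, 0, 0],
  [0.1, 0, 9.6, 0, 0, 0, 0],
  [0.1, 0, 9.6, 0, 0, 0, 0],
  [0.1, 0, 9.6, 0, 0, 0, 0],
  [0.1, 0, 9.6, 0, 0, 0, 0],
  [0.1, 0, 9.6, 0, 0, 0, 0],
])

```text
clock: 14.72
tool_pos: [0.5252, -0.0002, 0.0058]
ee_rot: [0.0, 0.999, 0.032, 0.0]
contact_force: [0.1, 0.0, -0.0]
width: 0.0443
gripper_force: 0.0
```

Request:
drive_tool([
  [0, 0, 0, 0, 0, 0, 0],
  [0, 0, 0, 0, 0, 0, 0],
  [0, 0, 0, 0, 0, 0, 0],
  [0, 0, 0, 0, 0, 0, 0],
  [0, 0, 0, 0, 0, 0, 0],
  [0, 0, 0, 0, 0, 0, 0],
])

```text
clock: 15.22
tool_pos: [0.5249, -0.0001, 0.0054]
ee_rot: [-0.0, 0.999, 0.032, -0.0]
contact_force: [-0.8, 0.6, 0.3]
width: 0.0257
gripper_force: 30.0
```

```bash
python3 -c "
import numpy as np
a=np.radians(6.2);c=np.array([.4409,.3508]);y=np.array([-np.sin(a),np.cos(a)]);print(c-.038*y,c+.038*y)"
python3 go.py .4368,.3886,.1,6.2 .4368,.3886,.1,-84
```

```text
[0.44500398 0.31302226] [0.43679602 0.38857774]
t 15.2 tcp [ 5.249e-01 -1.000e-04  5.400e-03] yaw -86.3 w 0.0257 F [-0.8  0.6  0.3] q6 [-0.22  1.29]
.4368,.3886,.1,6.2 [ -6.28 -39.36  -9.45] [-1.0000e-04  1.0000e-04 -1.6142e+00]
.4368,.3886,.1,-84 [ -6.28 -39.36  -9.45] [-0.      0.0001 -0.0399]
```

Request:
drive_tool([
  [0, 0, -2, 0, 0, 0, 0],
  [0, 0, -5, 0, 0, 0, 0],
  [0, 0, -9.5, 0, 0, -0.1, 0],
  [-0.4, -3, -9.5, 0, 0, -0.22, 0],
  [-0.8, -6, -9.5, 0, 0, -0.34, 0],
  [-1.2, -9, -9.5, 0, 0, -0.46, 0],
  [-1.6, -12, -9.5, 0, 0, -0.58, 0],
  [-2, -15, -9.5, 0, 0, -0.7, 0],
  [-2.5, -18, -9.5, 0, 0, -0.82, 0],
  [-3, -21, -9.5, 0, 0, -0.94, 0],
  [-3.5, -24, -9.5, 0, 0, -1.06, 0],
  [-4, -26, -9.5, 0, 0, -1.18, 0],
])

```text
clock: 16.22
tool_pos: [0.4674, 0.2589, 0.1004]
ee_rot: [-0.0, 0.81, 0.586, 0.0]
contact_force: [0.2, -0.3, -0.8]
width: 0.0259
gripper_force: 30.0
```

```bash
python3 go.py .4368,.3886,.1,6.2
```

```text
t 16.2 tcp [0.4674 0.2589 0.1004] yaw -18.3 w 0.0259 F [ 0.2 -0.3 -0.8] q6 [0.29 0.61]
.4368,.3886,.1,6.2 [11.35 -6.97  0.05] [-1.000e-04 -4.000e-04 -4.269e-01]
```

Request:
drive_tool([
  [2.5, -1.5, 0, 0, 0, -0.1, 0],
  [5, -3, 0, 0, 0, -0.2, 0],
  [7.5, -4.5, 0, 0, 0, -0.3, 0],
  [9.5, -6, 0, 0, 0, -0.4, 0],
  [11.3, -7, 0, 0, 0, -0.43, 0],
  [11.3, -7, 0, 0, 0, -0.43, 0],
  [11.3, -7, 0, 0, 0, -0.43, 0],
  [11.3, -7, 0, 0, 0, -0.43, 0],
])

```text
clock: 16.88
tool_pos: [0.438, 0.3856, 0.1001]
ee_rot: [0.0, 0.67, 0.743, -0.0]
contact_force: [0.3, -1.2, 0.0]
width: 0.0257
gripper_force: 30.0
```

```bash
python3 go.py .4368,.3886,.0096,6.2
```

```text
t 16.9 tcp [0.438  0.3856 0.1001] yaw 5.9 w 0.0257 F [ 0.3 -1.2  0. ] q6 [0.53 0.42]
.4368,.3886,.0096,6.2 [ 0.32 -0.09  9.05] [-0.0005  0.0006 -0.0048]
```

Request:
drive_tool([
  [0.3, -0.1, 3, 0, 0, 0, 0],
  [0.3, -0.1, 5.5, 0, 0, 0, 0],
  [0.3, -0.1, 7.5, 0, 0, 0, 0],
  [0.3, -0.1, 8.5, 0, 0, 0, 0],
  [0.3, -0.1, 9.1, 0, 0, 0, 0],
  [0.3, -0.1, 9.1, 0, 0, 0, 0],
  [0.3, -0.1, 9.1, 0, 0, 0, 35],
  [0.3, -0.1, 9.1, 0, 0, 0, 45],
  [0.3, -0.1, 9.1, 0, 0, 0, 45],
  [0.3, -0.1, 9.1, 0, 0, 0, 45],
  [0.3, -0.1, 9.1, 0, 0, 0, 45],
  [0.3, -0.1, 9.1, 0, 0, 0, 45],
])

```text
clock: 17.88
tool_pos: [0.4369, 0.3891, 0.0096]
ee_rot: [0.0, 0.669, 0.743, 0.0]
contact_force: [-0.3, 0.2, 0.5]
width: 0.0423
gripper_force: 0.0
```

Request:
drive_tool([
  [0, 0, -3, 0, 0, 0, 45],
  [0, 0, -7, 0, 0, 0, 100],
  [0, 0, -9, 0, 0, 0, 100],
  [0, 0, -9, 0, 0, 0, 100],
])

```text
clock: 18.22
tool_pos: [0.4401, 0.3913, 0.1055]
ee_rot: [0.002, 0.669, 0.743, 0.005]
contact_force: [-0.6, -0.1, 1.1]
width: 0.059
gripper_force: 0.0
```

```bash
python3 go.py .4368,.1367,.1,6.2; python3 -c "
from fit import *
c=[shot('side','s4')];c=c[0]['pixels'][140:290,170:400,::-1];cv2.imwrite('pics/s4c.png',cv2.resize(c,(800,522)))"
```

```text
t 18.2 tcp [0.4401 0.3913 0.1055] yaw 6.0 w 0.059 F [-0.6 -0.1  1.1] q6 [0.53 0.43]
.4368,.1367,.1,6.2 [-25.29  -2.98   0.41] [ 0.0096 -0.0045 -0.004 ]
```

View pics/s4c.png

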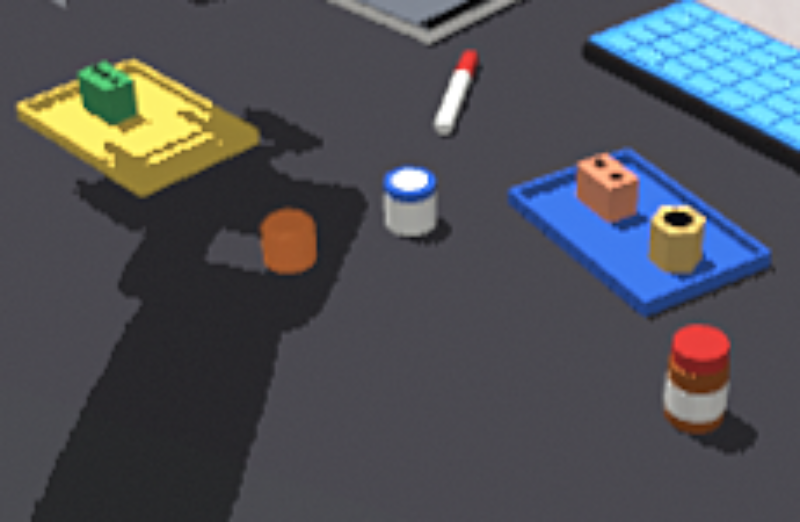

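Request:
drive_tool([
  [-2.5, -0.3, 0, 0, 0, 0, 60],
  [-5.5, -0.6, 0, 0, 0, 0, 60],
  [-8.5, -0.9, 0, 0, 0, 0, 60],
  [-11.5, -1.2, 0, 0, 0, 0, 60],
  [-14.5, -1.5, 0, 0, 0, 0, 60],
  [-17.5, -1.8, 0, 0, 0, 0, 60],
  [-20.5, -2.1, 0, 0, 0, 0, 60],
  [-23, -2.4, 0, 0, 0, 0, 60],
  [-25.1, -2.7, 0, 0, 0, 0, 60],
  [-25.1, -2.7, 0, 0, 0, 0, 60],
  [-25.1, -2.7, 0, 0, 0, 0, 60],
  [-25.1, -2.7, 0, 0, 0, 0, 60],
])

```text
clock: 19.27
tool_pos: [0.4354, 0.1371, 0.0986]
ee_rot: [-0.001, 0.669, 0.743, -0.0]
contact_force: [0.7, -0.4, -0.2]
width: 0.0563
gripper_force: 0.0
```

```bash
python3 go.py .4368,.1367,.003,6.2
```

```text
t 19.3 tcp [0.4354 0.1371 0.0986] yaw 6.0 w 0.0563 F [ 0.7 -0.4 -0.2] q6 [ 0.06 -0.05]
.4368,.1367,.003,6.2 [-0.06  0.15  9.56] [-0.0016 -0.0004 -0.0042]
```

Request:
drive_tool([
  [0, 0.1, 3, 0, 0, 0, 60],
  [0, 0.1, 6, 0, 0, 0, 60],
  [0, 0.1, 8.5, 0, 0, 0, 60],
  [0, 0.1, 9.5, 0, 0, 0, 60],
  [0, 0.1, 9.5, 0, 0, 0, 30],
  [0, 0.1, 9.5, 0, 0, 0, 0],
  [0, 0.1, 9.5, 0, 0, 0, 0],
  [0, 0.1, 9.5, 0, 0, 0, 0],
  [0, 0.1, 9.5, 0, 0, 0, 0],
  [0, 0.1, 9.5, 0, 0, 0, 0],
  [0, 0.1, 9.5, 0, 0, 0, 0],
  [0, 0.1, 9.5, 0, 0, 0, 0],
])

```text
clock: 20.27
tool_pos: [0.4382, 0.137, 0.0058]
ee_rot: [0.001, 0.67, 0.743, 0.001]
contact_force: [-1.4, 0.7, 6.2]
width: 0.0352
gripper_force: 30.0
```

```bash
python3 go.py .445,.313,.1,6.2; python3 -c "
from rig import manip;print(manip.read_state()['gripper_force'])"
```

```text
t 20.3 tcp [0.4382 0.137  0.0058] yaw 5.9 w 0.0352 F [-1.4  0.7  6.2] q6 [ 0.06 -0.05]
.445,.313,.1,6.2 [17.43  2.52 -9.4 ] [ 0.0025 -0.0004 -0.0045]
30.003969019744545
```

Request:
drive_tool([
  [0, 0, -2, 0, 0, 0, 0],
  [0, 0, -5, 0, 0, 0, 0],
  [0, 0, -9.5, 0, 0, 0, 0],
  [2.5, 0.4, -9.5, 0, 0, 0, 0],
  [5, 0.8, -9.5, 0, 0, 0, 0],
  [7.5, 1.1, -9.5, 0, 0, 0, 0],
  [10, 1.5, -9.5, 0, 0, 0, 0],
  [12.5, 1.8, -9.5, 0, 0, 0, 0],
  [15, 2.2, -9.5, 0, 0, 0, 0],
  [17.4, 2.5, -9.5, 0, 0, 0, 0],
  [17.4, 2.5, -9.5, 0, 0, 0, 0],
  [17.4, 2.5, -9.5, 0, 0, 0, 0],
])

```text
clock: 21.27
tool_pos: [0.4435, 0.3129, 0.0994]
ee_rot: [0.0, 0.669, 0.744, -0.0]
contact_force: [0.0, -0.1, 0.7]
width: 0.0351
gripper_force: 30.0
```

```bash
python3 go.py .445,.313,.01,6.2; python3 -c "
from fit import *
c=shot('side','s5')['pixels'][100:220,160:320,::-1];cv2.imwrite('pics/s5c.png',cv2.resize(c,(800,600)))"
```

```text
t 21.3 tcp [0.4435 0.3129 0.0994] yaw 6.1 w 0.0351 F [ 0.  -0.1  0.7] q6 [0.41 0.3 ]
.445,.313,.01,6.2 [0.   0.15 8.94] [-0.0001  0.0005 -0.0023]
```

View pics/s5c.png

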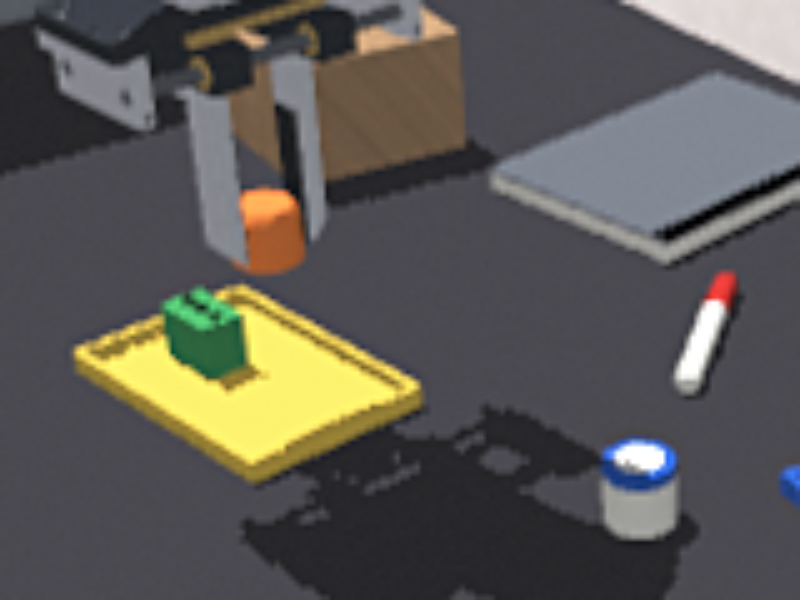

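The cap hangs upright between the fingers (px 270,230); the green block stands flat in the tray (205,335). I lower the cap.

Request:
drive_tool([
  [0, 0.1, 3, 0, 0, 0, 0],
  [0, 0.1, 5.5, 0, 0, 0, 0],
  [0, 0.1, 7.5, 0, 0, 0, 0],
  [0, 0.1, 8.5, 0, 0, 0, 0],
  [0, 0.1, 9, 0, 0, 0, 0],
  [0, 0.1, 9, 0, 0, 0, 0],
  [0, 0.1, 9, 0, 0, 0, 45],
  [0, 0.1, 9, 0, 0, 0, 55],
  [0, 0.1, 9, 0, 0, 0, 55],
  [0, 0.1, 9, 0, 0, 0, 55],
  [0, 0.1, 9, 0, 0, 0, 55],
  [0, 0.1, 9, 0, 0, 0, 55],
])

```text
clock: 22.32
tool_pos: [0.4448, 0.3125, 0.0096]
ee_rot: [0.0, 0.669, 0.743, 0.0]
contact_force: [0.5, 0.5, -1.0]
width: 0.0515
gripper_force: 0.0
```

Request:
drive_tool([
  [0, 0, -3, 0, 0, 0, 55],
  [0, 0, -7, 0, 0, 0, 60],
  [0, 0, -9, 0, 0, 0, 60],
  [0, 0, -9, 0, 0, 0, 60],
])

```text
clock: 22.65
tool_pos: [0.4483, 0.3142, 0.1051]
ee_rot: [0.002, 0.669, 0.743, 0.005]
contact_force: [-0.1, 0.3, -0.3]
width: 0.0565
gripper_force: 0.0
```

```bash
python3 go.py .5302,.1244,.1,6.2; python3 -c "
from fit import *
cs=[shot('top'),shot('side')];print(fit('cup',cs,(.5302,.1244)),fit('stand',cs,(.449,-.342)))"
```

```text
t 22.6 tcp [0.4483 0.3142 0.1051] yaw 6.0 w 0.0565 F [-0.1  0.3 -0.3] q6 [0.4 0.3]
.5302,.1244,.1,6.2 [-19.73   6.17   0.51] [ 0.0098 -0.0031 -0.004 ]
(array([ 0.53153853,  0.1246531 , -0.00382322]), np.float64(0.11586169898509979)) (array([ 4.49269275e-01, -3.41876570e-01, -9.94293941e-05]), np.float64(0.04951859265565872))
```

Request:
drive_tool([
  [-2.5, 0.8, 0, 0, 0, 0, 60],
  [-5, 1.6, 0, 0, 0, 0, 60],
  [-7.5, 2.4, 0, 0, 0, 0, 60],
  [-10, 3.2, 0, 0, 0, 0, 60],
  [-12.5, 4, 0, 0, 0, 0, 60],
  [-15, 4.8, 0, 0, 0, 0, 60],
  [-17.5, 5.7, 0, 0, 0, 0, 60],
  [-19.6, 6.5, 0, 0, 0, 0, 60],
  [-19.6, 6.5, 0, 0, 0, 0, 60],
  [-19.6, 6.5, 0, 0, 0, 0, 60],
  [-19.6, 6.5, 0, 0, 0, 0, 60],
])

```text
clock: 23.67
tool_pos: [0.5284, 0.1248, 0.0979]
ee_rot: [-0.001, 0.669, 0.743, -0.001]
contact_force: [-0.1, -0.9, -0.2]
width: 0.0563
gripper_force: 0.0
```

```bash
python3 go.py .5302,.1245,.005,6.2
```

```text
t 23.7 tcp [0.5284 0.1248 0.0979] yaw 6.0 w 0.0563 F [-0.1 -0.9 -0.2] q6 [ 0.02 -0.08]
.5302,.1245,.005,6.2 [-0.05  0.21  9.29] [-0.0031 -0.0005 -0.0041]
```

Request:
drive_tool([
  [0, 0.2, 3, 0, 0, 0, 60],
  [0, 0.2, 6, 0, 0, 0, 60],
  [0, 0.2, 8.3, 0, 0, 0, 60],
  [0, 0.2, 9.2, 0, 0, 0, 60],
  [0, 0.2, 9.2, 0, 0, 0, 30],
  [0, 0.2, 9.2, 0, 0, 0, 0],
  [0, 0.2, 9.2, 0, 0, 0, 0],
  [0, 0.2, 9.2, 0, 0, 0, 0],
  [0, 0.2, 9.2, 0, 0, 0, 0],
  [0, 0.2, 9.2, 0, 0, 0, 0],
  [0, 0.2, 9.2, 0, 0, 0, 0],
  [0, 0.2, 9.2, 0, 0, 0, 0],
])

```text
clock: 24.67
tool_pos: [0.5331, 0.1247, 0.0091]
ee_rot: [0.001, 0.669, 0.743, 0.001]
contact_force: [-1.7, 1.1, 5.5]
width: 0.0356
gripper_force: 30.0
```

```bash
python3 go.py .4493,-.3419,.11,6.2 .4493,-.3419,.11,-30
```

```text
t 24.7 tcp [0.5331 0.1247 0.0091] yaw 6.0 w 0.0356 F [-1.7  1.1  5.5] q6 [ 0.02 -0.08]
.4493,-.3419,.11,6.2 [-45.54 -13.14 -10.14] [ 0.0026 -0.0002 -0.0043]
.4493,-.3419,.11,-30 [-45.54 -13.14 -10.14] [ 0.0025 -0.001   0.6275]
```

Request:
drive_tool([
  [0, 0, -2, 0, 0, 0, 0],
  [0, 0, -5, 0, 0, 0, 0],
  [0, 0, -8.5, 0, 0, 0, 0],
  [0, 0, -10.2, 0, 0, 0, 0],
  [-3, -0.9, -10.2, 0, 0, 0, 0],
  [-6, -1.7, -10.2, 0, 0, 0, 0],
  [-9, -2.6, -10.2, 0, 0, 0, 0],
  [-12, -3.5, -10.2, 0, 0, 0, 0],
  [-15, -4.3, -10.2, 0, 0, 0, 0],
  [-18, -5.2, -10.2, 0, 0, 0, 0],
  [-21, -6.1, -10.2, 0, 0, 0, 0],
  [-24, -6.9, -10.2, 0, 0, 0, 0],
])

```text
clock: 25.67
tool_pos: [0.4873, -0.1228, 0.1096]
ee_rot: [0.0, 0.669, 0.743, -0.0]
contact_force: [0.5, 0.2, -1.1]
width: 0.0357
gripper_force: 30.0
```

```bash
python3 go.py .4493,-.3419,.11,6.2
```

```text
t 25.7 tcp [ 0.4873 -0.1228  0.1096] yaw 6.0 w 0.0357 F [ 0.5  0.2 -1.1] q6 [-0.47 -0.58]
.4493,-.3419,.11,6.2 [-21.4   -6.05  -0.04] [ 0.0001  0.0002 -0.0043]
```

Request:
drive_tool([
  [-3, -0.8, 0, 0, 0, 0, 0],
  [-6, -1.7, 0, 0, 0, 0, 0],
  [-9, -2.5, 0, 0, 0, 0, 0],
  [-12, -3.4, 0, 0, 0, 0, 0],
  [-15, -4.3, 0, 0, 0, 0, 0],
  [-18, -5.1, 0, 0, 0, 0, 0],
  [-20, -5.7, 0, 0, 0, 0, 0],
  [-21.4, -6, 0, 0, 0, 0, 0],
  [-21.4, -6, 0, 0, 0, 0, 0],
  [-21.4, -6, 0, 0, 0, 0, 0],
  [-21.4, -6, 0, 0, 0, 0, 0],
  [-21.4, -6, 0, 0, 0, 0, 0],
])

```text
clock: 26.67
tool_pos: [0.4508, -0.339, 0.1093]
ee_rot: [-0.0, 0.669, 0.743, 0.0]
contact_force: [0.9, -0.3, -0.6]
width: 0.0356
gripper_force: 30.0
```

```bash
python3 go.py .4493,-.3419,.03,6.2
```

```text
t 26.7 tcp [ 0.4508 -0.339   0.1093] yaw 6.0 w 0.0356 F [ 0.9 -0.3 -0.6] q6 [-0.85 -0.95]
.4493,-.3419,.03,6.2 [-0.28 -0.18  7.92] [-0.0003 -0.0007 -0.0027]
```

Request:
drive_tool([
  [-0.2, -0.1, 2.5, 0, 0, 0, 0],
  [-0.2, -0.1, 5, 0, 0, 0, 0],
  [-0.2, -0.1, 7, 0, 0, 0, 0],
  [-0.2, -0.1, 7.9, 0, 0, 0, 0],
  [-0.2, -0.1, 7.9, 0, 0, 0, 0],
  [-0.2, -0.1, 7.9, 0, 0, 0, 0],
  [-0.2, -0.1, 7.9, 0, 0, 0, 0],
])

```text
clock: 27.25
tool_pos: [0.4508, -0.343, 0.032]
ee_rot: [0.001, 0.669, 0.743, -0.0]
contact_force: [0.3, -0.1, -0.7]
width: 0.0354
gripper_force: 30.0
```

```bash
python3 go.py .4493,-.3419,.02,6.2; python3 -c "
from fit import *
cs=[shot('top'),shot('side','s6')];c=cs[1]['pixels'][260:380,340:500,::-1];cv2.imwrite('pics/s6c.png',cv2.resize(c,(800,600)))"
```

```text
t 27.2 tcp [ 0.4508 -0.343   0.032 ] yaw 6.0 w 0.0354 F [ 0.3 -0.1 -0.7] q6 [-0.85 -0.96]
.4493,-.3419,.02,6.2 [ 0.13 -0.14  1.2 ] [ 0.0015  0.0021 -0.0036]
```

View pics/s6c.png

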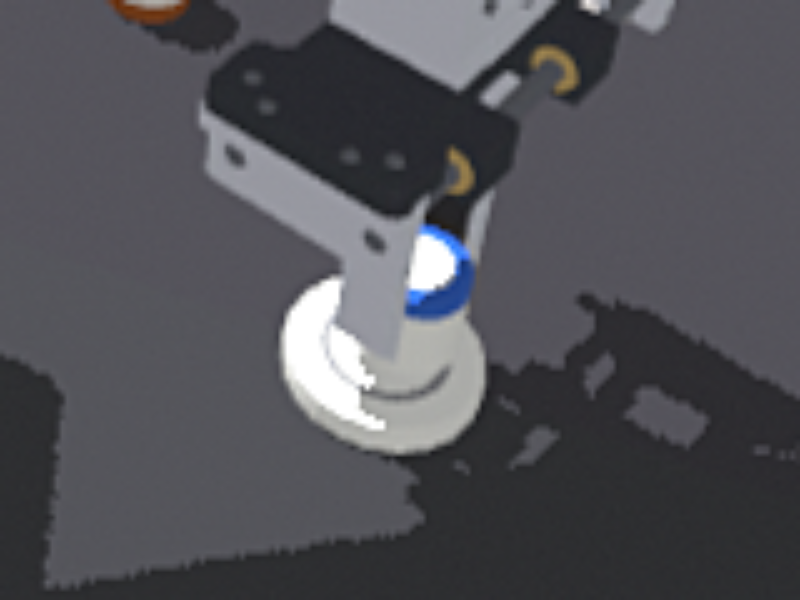

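Request:
drive_tool([
  [0, -0.1, 0.5, 0, 0, 0, 0],
  [0, -0.1, 1.0, 0, 0, 0, 0],
  [0.1, -0.1, 1.0, 0, 0, 0, 0],
  [0.1, -0.1, 1.0, 0, 0, 0, 0],
  [0.1, -0.1, 1.0, 0, 0, 0, 0],
])

```text
clock: 27.77
tool_pos: [0.4487, -0.3416, 0.0204]
ee_rot: [-0.0, 0.669, 0.743, 0.0]
contact_force: [0.1, 0.0, 0.7]
width: 0.0354
gripper_force: 30.0
```

```bash
python3 go.py .4493,-.3419,.02,6.2
```

```text
t 27.8 tcp [ 0.4487 -0.3416  0.0204] yaw 6.0 w 0.0354 F [0.1 0.  0.7] q6 [-0.85 -0.96]
.4493,-.3419,.02,6.2 [-0.04  0.06  0.04] [ 0.     -0.0001 -0.0043]
```

Request:
drive_tool([
  [0, 0, 0.1, 0, 0, 0, 0],
  [0, 0, 0.15, 0, 0, 0, 0],
  [0, 0, 0.15, 0, 0, 0, 0],
  [0, 0, 0.15, 0, 0, 0, 0],
])

```text
clock: 28.1
tool_pos: [0.4487, -0.3416, 0.0203]
ee_rot: [-0.0, 0.669, 0.743, -0.0]
contact_force: [-3.8, 3.2, 10.8]
width: 0.0358
gripper_force: 30.0
```

Request:
drive_tool([
  [0, 0, 0.1, 0, 0, 0, 0],
  [0, 0, 0.15, 0, 0, 0, 0],
  [0, 0, 0.15, 0, 0, 0, 0],
  [0, 0, 0.15, 0, 0, 0, 0],
])

```text
clock: 28.43
tool_pos: [0.4487, -0.3417, 0.0202]
ee_rot: [-0.001, 0.669, 0.743, -0.0]
contact_force: [-7.4, 6.1, 20.1]
width: 0.0358
gripper_force: 30.0
```

Contact on the stand. I back off 3 mm of command, then release.

Request:
drive_tool([
  [0, 0, -0.15, 0, 0, 0, 0],
  [0, 0, -0.25, 0, 0, 0, 0],
  [0, 0, -0.25, 0, 0, 0, 0],
  [0, 0, -0.25, 0, 0, 0, 45],
  [0, 0, -0.25, 0, 0, 0, 58],
  [0, 0, -0.25, 0, 0, 0, 58],
  [0, 0, -0.25, 0, 0, 0, 58],
  [0, 0, -0.25, 0, 0, 0, 58],
  [0, 0, -0.25, 0, 0, 0, 58],
  [0, 0, -3, 0, 0, 0, 58],
  [0, 0, -7, 0, 0, 0, 58],
  [0, 0, -10, 0, 0, 0, 58],
])

```text
clock: 29.43
tool_pos: [0.4487, -0.3416, 0.1192]
ee_rot: [0.0, 0.669, 0.743, 0.0]
contact_force: [0.1, -0.6, 1.2]
width: 0.0546
gripper_force: 0.0
```

Request:
drive_tool([
  [-3, 0, -3, 0, 0, 0, 58],
  [-6, 0, -4, 0, 0, 0, 58],
  [-9, 0, -4, 0, 0, 0, 58],
  [-12, 0, -4, 0, 0, 0, 58],
  [-12, 0, -4, 0, 0, 0, 58],
])

```text
clock: 29.85
tool_pos: [0.4609, -0.4656, 0.1579]
ee_rot: [0.001, 0.671, 0.742, -0.001]
contact_force: [-0.8, -0.9, 0.6]
width: 0.0545
gripper_force: 0.0
```

```bash
python3 go.py; python3 - <<'E'
from fit import *
cs=[shot('top','t7'),shot('side','s7')]
for i,n in enumerate(('top','side')):
    c=cs[i]
    for t in ('cup_stand','sample_cup_center'):
        m=viewer.masks_of(t,n)[0]; print(n,t,m['confidence'],m['box'])
    print('expected cup box',proj(c,place(M['cup'][0],[.4493,-.3419,.012,0])).min(0).round(1),proj(c,place(M['cup'][0],[.4493,-.3419,.012,0])).max(0).round(1))
print(fit('jar',cs)[0])
p=cs[1]['pixels'][:,:,::-1]; t=cs[0]['pixels'][:,:,::-1]
o=np.zeros((600,800,3),np.uint8)
o[:300,:400]=cv2.resize(t[205:265,410:490],(400,300)); o[:300,400:]=cv2.resize(p[290:365,370:470],(400,300))
o[300:,:400]=cv2.resize(p[145:220,160:260],(400,300)); o[300:,400:]=cv2.resize(p[180:270,300:420],(400,300))
cv2.imwrite('pics/f.png',o)
E
```

```text
t 29.9 tcp [ 0.4609 -0.4656  0.1579] yaw 5.8 w 0.0545 F [-0.8 -0.9  0.6] q6 [-0.96 -1.06]
top cup_stand 0.77 [431.7, 223.7, 458.6, 248.6]
top sample_cup_center 0.68 [442.5, 228.2, 459.2, 242.1]
expected cup box [439.8 228.5] [458.9 244.4]
side cup_stand 0.67 [397.9, 318.5, 435.3, 352.6]
side sample_cup_center 0.93 [411.0, 310.4, 433.4, 336.8]
expected cup box [405.9 307. ] [430.4 337.4]
[ 0.53200136 -0.15243232 -0.0010224 ]
```

View pics/f.png

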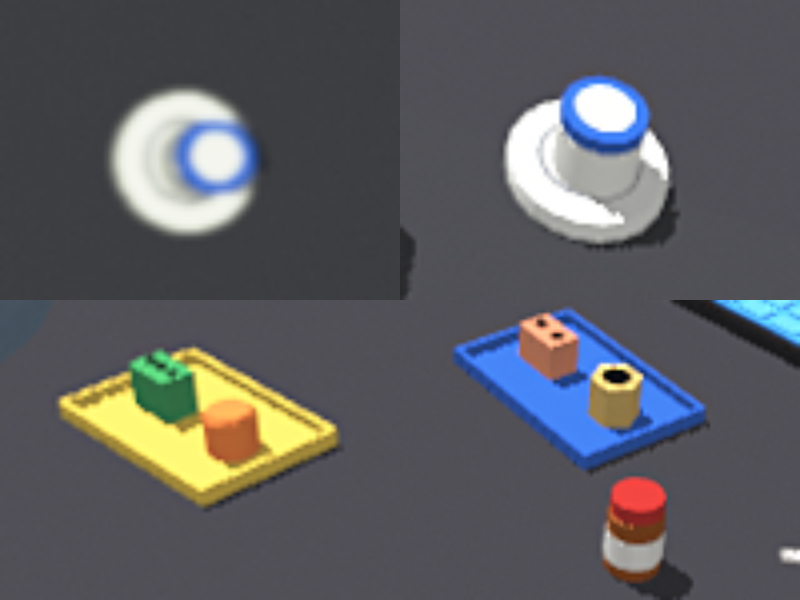

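```bash
python3 - <<'E'
from fit import *
for n in('top','side'):
    c=shot(n); k=8 if n=='top' else 8
    x0,y0,x1,y1=(425,215,470,260) if n=='top' else (385,300,445,362)
    p=cv2.resize(c['pixels'][y0:y1,x0:x1],None,fx=k,fy=k,interpolation=cv2.INTER_CUBIC); h=cv2.cvtColor(p,cv2.COLOR_RGB2HSV)
    b=((h[...,0]>95)&(h[...,0]<130)&(h[...,1]>100)&(h[...,2]>90)).astype(np.uint8)
    pts=cv2.convexHull(cv2.findNonZero(b))
    if n=='side': # top face: fill white middle inside the blue
        print('side hull box',np.array(cv2.boundingRect(pts))/k+[x0,y0,0,0])
    r=np.zeros_like(b);cv2.fillConvexPoly(r,pts,1)
    inner=((r==1)&(h[...,1]<60)&(h[...,2]>180)).astype(np.uint8)
    m=cv2.moments(inner,True); uv=np.array([m['m10']/m['m00'],m['m01']/m['m00']])
    uv=(uv+.5)/k-.5+[x0,y0]
    print(n,uv,'lid centre',at_z(c,uv,.046).round(4), 'exp uv',proj(c,np.array([.4493,-.3419,.046])), 'stand alone',fit('stand',[c],(.4493,-.3419))[0].round(4) if 0 else '')
    # stand: white+everything hull, lower part
    f=proj(c,place(M['stand'][0],[.4493,-.3419,0,0])); print(f.min(0),f.max(0))
E
```

```text
top [452.89220519 235.78694846] lid centre [ 0.4496 -0.3455  0.046 ] exp uv [451.3899439  235.94606764] stand alone 
[432.01904187 223.47889766] [460.74248985 251.18599695]
side hull box [410.25 308.75  22.5   19.75]
side [420.86856745 316.66142211] lid centre [ 0.4483 -0.3458  0.046 ] exp uv [419.36287125 315.00754906] stand alone 
[395.70131324 313.95274969] [436.92073712 349.92757846]
```

```bash
python3 - <<'E'
from fit import *
for n in('top','side'):
    c=shot(n); im=cv2.cvtColor(cv2.imread(f'pics/{n}0.png'),cv2.COLOR_BGR2RGB); k=8
    x0,y0,x1,y1=(422,212,472,262) if n=='top' else (385,300,447,365)
    g=cv2.resize(im[y0:y1,x0:x1],None,fx=k,fy=k,interpolation=cv2.INTER_CUBIC).max(2)
    m=(g>145).astype(np.uint8); cs,_=cv2.findContours(m,cv2.RETR_EXTERNAL,cv2.CHAIN_APPROX_NONE); h=max(cs,key=len)
    m=cv2.drawContours(m*0,[h],-1,1,-1); M0=cv2.moments(m,True); uv=(np.array([M0['m10'],M0['m01']])/M0['m00']+.5)/k-.5+[x0,y0]
    br=np.array(cv2.boundingRect(h))/k
    # model silhouette centroid
    f=cv2.convexHull(proj(c,place(M['stand'][0],[.4493,-.3419,0,0])).astype(np.float32)); Mm=cv2.moments(f); mu=np.array([Mm['m10'],Mm['m01']])/Mm['m00']
    print(n,'seen',uv,br[2:],'model',mu,np.ptp(f[:,0],axis=0),'corr',(at_z(c,uv,.008)-at_z(c,mu,.008)).round(4))
E
```

```text
top seen [446.60196809 236.96101801] [29.    28.375] model [446.40353464 237.38359081] [28.72345  27.707092] corr [ 0.001  -0.0006  0.    ]
side seen [416.19552045 331.67062034] [40.75 35.5 ] model [416.22467054 331.90749652] [41.21942  35.974823] corr [0.0004 0.0004 0.    ]
```

```bash
python3 go.py .4487,-.3416,.12,6 .4487,-.3416,.0215,6
```

```text
t 30.4 tcp [ 0.4613 -0.4603  0.1576] yaw 6.0 w 0.0547 F [-0.2  0.   0.4] q6 [-0.96 -1.06]
.4487,-.3416,.12,6 [ 1.194e+01 -1.000e-02  3.760e+00] [0. 0. 0.]
.4487,-.3416,.0215,6 [ 1.194e+01 -1.000e-02  1.361e+01] [0. 0. 0.]
```

Request:
drive_tool([
  [3, 0, 1, 0, 0, 0, 58],
  [6, 0, 2, 0, 0, 0, 58],
  [9, 0, 3, 0, 0, 0, 58],
  [12, 0, 3.8, 0, 0, 0, 58],
  [12, 0, 3.8, 0, 0, 0, 58],
  [12, 0, 3.8, 0, 0, 0, 58],
  [12, 0, 6.5, 0, 0, 0, 58],
  [12, 0, 9.5, 0, 0, 0, 58],
  [12, 0, 12, 0, 0, 0, 58],
  [12, 0, 13.5, 0, 0, 0, 58],
  [12, 0, 13.5, 0, 0, 0, 58],
  [12, 0, 13.5, 0, 0, 0, 58],
])

```text
clock: 31.35
tool_pos: [0.4489, -0.3427, 0.0227]
ee_rot: [0.0, 0.67, 0.743, -0.0]
contact_force: [-0.1, 0.3, -0.0]
width: 0.0545
gripper_force: 0.0
```

Request:
drive_tool([
  [0, 0, 0, 0, 0, 0, 20],
  [0, 0, 0, 0, 0, 0, 0],
  [0, 0, 0, 0, 0, 0, 0],
  [0, 0, 0, 0, 0, 0, 0],
  [0, 0, 0, 0, 0, 0, 0],
  [0, 0, 0, 0, 0, 0, 0],
  [0, 0, 0, 0, 0, 0, 0],
  [0, 0, 0, 0, 0, 0, 0],
])

```text
clock: 32.02
tool_pos: [0.4495, -0.3427, 0.024]
ee_rot: [0.001, 0.669, 0.743, -0.0]
contact_force: [-0.3, 0.0, 6.1]
width: 0.0351
gripper_force: 30.0
```

```bash
python3 go.py .4498,-.338,.027,6 .4498,-.338,.022,6
```

```text
t 32.0 tcp [ 0.4495 -0.3427  0.024 ] yaw 6.0 w 0.0351 F [-0.3  0.   6.1] q6 [-0.85 -0.96]
.4498,-.338,.027,6 [ 0.46  0.08 -0.3 ] [ 0.0014  0.0025 -0.0006]
.4498,-.338,.022,6 [0.46 0.08 0.2 ] [ 0.0014  0.0025 -0.0006]
```

Request:
drive_tool([
  [0, 0, -0.4, 0, 0, 0, 0],
  [0, 0, -0.6, 0, 0, 0, 0],
  [0.36, 0.05, -0.6, 0, 0, 0, 0],
  [0.36, 0.05, -0.6, 0, 0, 0, 0],
  [0.36, 0.05, -0.6, 0, 0, 0, 0],
  [0.36, 0.05, -0.3, 0, 0, 0, 0],
  [0.36, 0.05, -0.1, 0, 0, 0, 0],
  [0.36, 0.05, 0, 0, 0, 0, 0],
  [0.36, 0.05, 0, 0, 0, 0, 0],
  [0.36, 0.05, 0, 0, 0, 0, 0],
])

```text
clock: 32.85
tool_pos: [0.4488, -0.3379, 0.0239]
ee_rot: [-0.001, 0.669, 0.743, -0.0]
contact_force: [-4.1, 5.4, 12.8]
width: 0.0354
gripper_force: 30.0
```

Request:
drive_tool([
  [0, 0, -0.1, 0, 0, 0, 0],
  [0, 0, -0.1, 0, 0, 0, 0],
  [0, 0, -0.1, 0, 0, 0, 45],
  [0, 0, -0.1, 0, 0, 0, 58],
  [0, 0, -0.1, 0, 0, 0, 58],
  [0, 0, -0.1, 0, 0, 0, 58],
  [0, 0, -0.1, 0, 0, 0, 58],
  [0, 0, -0.1, 0, 0, 0, 58],
  [0, 0, -0.1, 0, 0, 0, 58],
  [0, 0, -3, 0, 0, 0, 58],
  [0, 0, -7, 0, 0, 0, 58],
  [0, 0, -10, 0, 0, 0, 58],
])

```text
clock: 33.85
tool_pos: [0.4489, -0.338, 0.1243]
ee_rot: [0.0, 0.669, 0.743, -0.0]
contact_force: [-0.6, -0.4, 0.6]
width: 0.0544
gripper_force: 0.0
```

Request:
drive_tool([
  [-3, 0, -3, 0, 0, 0, 58],
  [-6, 0, -4, 0, 0, 0, 58],
  [-9, 0, -4, 0, 0, 0, 58],
  [-12, 0, -4, 0, 0, 0, 58],
  [-12, 0, -4, 0, 0, 0, 58],
  [-12, 0, -4, 0, 0, 0, 58],
  [-12, 0, -4, 0, 0, 0, 58],
])

```text
clock: 34.43
tool_pos: [0.4611, -0.4565, 0.1618]
ee_rot: [-0.001, 0.669, 0.743, 0.0]
contact_force: [0.1, -0.7, 0.6]
width: 0.0543
gripper_force: 0.0
```

```bash
python3 - <<'E'
from fit import *
o=np.zeros((300,800,3),np.uint8)
for i,n in enumerate(('top','side')):
    c=shot(n); k=8
    x0,y0,x1,y1=(425,215,470,260) if n=='top' else (385,300,445,362)
    p=cv2.resize(c['pixels'][y0:y1,x0:x1],None,fx=k,fy=k,interpolation=cv2.INTER_CUBIC); h=cv2.cvtColor(p,cv2.COLOR_RGB2HSV)
    b=((h[...,0]>95)&(h[...,0]<130)&(h[...,1]>100)&(h[...,2]>90)).astype(np.uint8)
    r=np.zeros_like(b);cv2.fillConvexPoly(r,cv2.convexHull(cv2.findNonZero(b)),1)
    m=cv2.moments(((r==1)&(h[...,1]<60)&(h[...,2]>180)).astype(np.uint8),True)
    uv=(np.array([m['m10'],m['m01']])/m['m00']+.5)/k-.5+[x0,y0]
    print(n,'lid centre',at_z(c,uv,.046).round(4))
    o[:,i*400:i*400+400]=cv2.resize(p[...,::-1],(400,300))
cv2.imwrite('pics/f2.png',o)
E
```

```text
top lid centre [ 0.4495 -0.341   0.046 ]
side lid centre [ 0.4484 -0.3413  0.046 ]
```

View pics/f2.png

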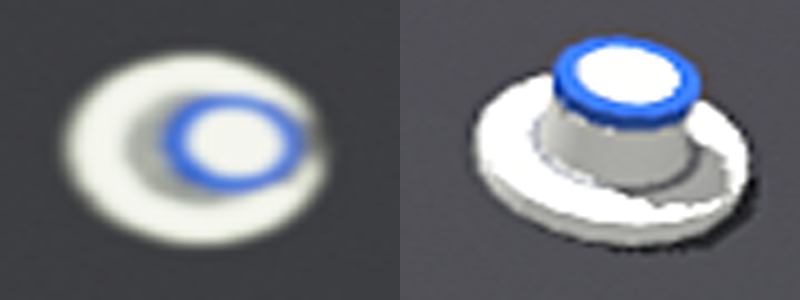

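The cup now stands flat, about 1 mm from the stand's centre (lid at 235,140 in the top view and 625,75 in the side view), and the gripper is clear.

```bash
python3 -c "
from rig import ticket;print(ticket.sign_off())"
```

```text
the job is handed in; nothing more can be done
None
```

I handed the job in at about 35 s of the 112 s. The brass nut and copper block are flat in the blue tray and the green terminal and orange cap are flat in the yellow tray. The cup is on its stand about 1 mm off centre after one regrasp to correct a 4 mm offset. The amber jar has not moved and the gripper is touching nothing.

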